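Shut the packed lunch carrier and clamp its toggle latch

ROBOT

A 6-joint arm with a two-finger parallel gripper is mounted at the origin on a cart in front of the work surface, level with it; the furniture and walls round the work are solid. World frame = base frame: x ahead of the robot, y to its left, z up, the work surface at z = 0. Lengths are in m, angles in rad, forces in N, time in s.
With the tool pointing down it reaches from about 0.275 to 0.75 m from the base axis. Payload 10.2 kg.
Tool frame: the origin (TCP) lies at the very end of the fingers, on their centre line; the grasp point (between the pads) lies 19 mm behind it; z points along the fingers, y is the line along which they close (so a half turn about z gives the same grasp; the last joint's range is limited). The gripper opens to 88 mm and grips with 3 to 60 N. Pads are 18 mm wide; open, the fingers measure 123 mm over their backs; the gripper's body (75 mm by 187 mm) begins 45 mm behind the grasp point.
Start: joints at [-1.423, 0.313, 1.498, -0, 1.331, -0.223], TCP at [0.19, -0.489, 0.239] pointing down, gripper open.
Joint ranges: [-2.94, 2.94], [-0.97, 2.17], [0.19, 2.56], [-1.23, 4.37], [0.02, 3.11], [-2.88, 2.88]. Speed limits (rad/s): [2.39, 2.39, 3.01, 3.14, 3.14, 3.14].

INTERFACE

Orientations are given as a rotation vector (axis times angle).
In Python, from cell import r, imaging, job_done, spotter gives the robot as it stands. The module is installed in compiled form; this text tells all that it offers.
- The arm moves only by the shell command python3 -m creep 'ROWS' [FORCE]. ROWS is JSON, a list of rows, each a list of 7 numbers: the closure, from -1 (fully open) to 1 (shut), then the shift along the tool's x, y, z in m, then the turn, a rotation vector about the tool's x, y, z in rad. A call has 1 to 5 rows; each row is the pose to reach, as a shift and turn from the pose commanded when the call began, along the tool's axes at that moment; what a row does not reach only later rows make up. A row lasts 1/10 s, in which the tool goes at most 50 mm and 8.59 degrees, less where a joint would pass 70% of its speed; a pose out of reach is approached as far as the arm can. A call with a gripper value outside its range is refused whole. The fingers move at their own pace and stop on an object; FORCE is the grip in N (left out, the last holds). Time passes only in rows, so rows that repeat a pose let the fingers close. It gives the time, the measured TCP pose, the force, the opening and the grip force at its end, in the units of the state.
- r.sense(): the state, without advancing time (a new reading comes with each control period).
- imaging.snapshot(name): name is "scene" or "top" or "wrist"; returns a dict with "color" (480x640x3 uint8, blue, green, red), "z_map" (480x640 float32, m along the optical axis (not along the pixel's ray), 0 where there is no reading), "vertical_fov" (degrees; the focal length in pixels is half the picture's height over the tangent of half this angle, whatever the lens; pixels are square), "cx", "cy" (the principal point, pixels), "k1" (the pictures are not rectified: a ray, as slopes to the right and down, at radius r is drawn at 1 + k1 r^2 times it, then the intrinsics apply), "T" (4x4, takes a point from camera to world coordinates). Camera axes: x right, y down, z forward; pixel columns grow to the right and rows downward; lengths in m; the calibration is good to about 2 mm. A picture is of the moment at which its call begins.
- job_done(): hands the job in; it is judged then, once.
Trained networks look in a picture, given as the dict that the camera call returned (one of the last four; its "shot" number tells which), for a name from the list of things; names that differ only in an ending like _2 or _b are one class to them, and where a whole thing is asked for, a point or a joint stands for the part that bears it (a point fixed in the world has none). Each returns a list of dicts, best first, with "conf" (0 to 1); they miss things now and then, are a little off and sometimes report something else, mostly with a low value. They report only what shows in the picture. A call takes as long as a camera call.
- spotter.boxes_of(picture, name): "box" ([left, top, width, height] in pixels, round what is visible of it).
The state is a dict: "clock": time; "qpos": joint angles; "dq": joint speeds; "tau": joint torques, N m; "ee_pos": TCP position; "orientation": TCP orientation; "ft_force": force on the tool from outside, world axes, zero at the start; "ft_torque": the same for the moment, N m; "grip_width": finger opening in m; "grip_force": force on a finger pad.
Only numpy, scipy, OpenCV 4.12 (cv2) and the standard library are available. Lean on these libraries where they do the work, as an engineer would, in place of code of your own. Each camera call takes 0.05 s, during which the arm holds its last target. There are 200 camera calls.

TASK

The lunch carrier is packed: swing its tall cover fully down, lift the wire loop of the front latch over the lip of the steel hook on the cover so that it sits in the hook, then press the latch's lever all the way down flat against the carrier, so that the cover is pulled tight onto its seal and stays so.

Things in the scene. Friction and masses are not known exactly. Their poses are not given: they have to be found in the camera images.
- carrier: Lunch carrier, standing fast: dark grey tray 140 mm deep (its x), 200 wide (y), 95 high; tall light cover hinged at the back, steel toggle latch in the middle of the front. Origin: centre of the underside; x points from latch to hinge, z up. Tray front at x = -70 mm. The shut cover rises 100 mm above the hook, so at the latch the tool must lean back, away from it.
- cover_hinge (a point): Middle of the cover's hinge line, which runs along the carrier's y, at x = 74.5, z = 95 mm of the carrier.
- cover (a joint): Angle of the cover, rad: 0 = shut and clamped, 0.015 to 0.03 = resting on the rubber seal, grows as its front rises. The hinge is stiff (0.25 N m): the cover stays where it is left. The seal stands 4 mm proud under the front rim and yields at 5 N/mm. Push the cover round its hinge in an arc: fingertips do not slide on it.
- cover_front (a point): Point on the cover's flat top, 15 mm behind its front edge, in the middle, to push the cover down; turns with the cover. Cover shut: at x = -45, z = 206 mm of the carrier; the top is 120 deep, 182 wide and carries a folded handle, 20 wide, 10 high, along y in its middle; front wall at x = -60, rim flange to x = -70 below z = 107 mm.
- hook (a point): Seat of the cross-bar's centre in the upward-open steel hook on the cover's front: x = -84, z = 106 mm of the carrier when clamped, some 4 higher unclamped; axes as the carrier's when shut. Hook 22 mm wide (y). From here: floor 2 mm below; lip 3 mm in front (-x), 4.5 thick, top 8.5 above; back of groove 10.5 behind, top 12 above; cover wall 24 behind.
- loop_bar (a point): Middle of the cross-bar at the free end of the steel wire loop, which at the start slants out and up in front of the latch. Wire 4.4 mm thick; loop 38 mm wide overall along y, 30 inside, so hook and lever fit between its two legs; legs 47 mm from cross-bar to the loop's pin on the lever. z: from that pin to the bar. Grip it across its width at the bar, by the tips, so it can turn.
- loop (a joint): Angle of the loop on the lever, rad: 0 = as clamped (loop pointing away from the lever's end), grows to 2.9 as it folds out over the lever's outer side. Stiff pivot: stays where it is left.
- lever_pin (a point): Middle of the lever's pin line, along y, at x = -88, z = 72 mm of the carrier. The loop's pin sits on the lever 13 mm towards the lever's end from here and 5 mm to its inner side.
- lever_end (a point): Point near the free end of the lever, in the middle of its width, 45 mm from the lever's pin. The lever is a steel plate 22 mm wide along y, 2.4 mm thick, ending 55 mm from the pin.
- lever (a joint): Angle of the lever, rad: 0 = flat down against the carrier (stop), 1.57 = level, pointing away from it (-x), more = tipped up. Stays where it is left; it follows when the loop is moved. With the loop hooked, lowering it pulls the cover down with some 3 to 6 N at its end; at about 0.25 it passes dead centre and then holds itself.

How it is judged:
On the way, in this order (a step that is already met when the one before it is completed fails the run):
1. the cover is swung down onto its seal (value of joint cover below 0.04 rad), for 0.2 s.
2. the loop's cross-bar sits in the hook of the lowered cover (value of joint cover below 0.04 rad and x of loop_bar in the frame of hook between -0.004 and 0.011 m and z of loop_bar in the frame of hook between -0.004 and 0.005 m), for 0.2 s.
3. the lever is pressed flat down with the loop in the hook, and the cover is pulled tight (value of joint lever below 0.12 rad and value of joint cover below 0.012 rad and x of loop_bar in the frame of hook between -0.004 and 0.011 m and z of loop_bar in the frame of hook between -0.004 and 0.005 m), for 0.2 s.
At the end, for the whole second after the job is handed in: The lever is flat down (under 0.12 rad), the cross-bar sits in the hook (between 4 mm in front of and 11 mm behind the seat, within 4 mm below and 5 mm above it) and the cover is pulled tight (under 0.012 rad), all by themselves with the robot clear (all of step 3); the robot touches nothing.
It also fails if it takes over 54 s, if anything falls off the work surface, if the arm or the gripper's body presses on something with over 40 N, if the wrist force passes 120 N, or if a joint passes its speed limit or range.

## Working session

There is one attempt and no reset: what is moved stays moved. The work goes in short steps, Python scripts to look and compute and a shell command to move; the robot and the scene stay as the last step left them, time stands still between calls to the robot, and variables do not carry over. Pictures are saved under pics/ and viewed, at most 10 in all, crops included, and the job is handed in when it is done.

```bash
mkdir -p pics
cat > h.py <<'E'
import numpy as np, cv2
from cell import r, imaging, spotter
from scipy.spatial.transform import Rotation as R
def K(p):
    h,w=p["z_map"].shape; f=h/2/np.tan(np.radians(p["vertical_fov"])/2); return f
def cloud(p):
    f=K(p);h,w=p["z_map"].shape
    M=np.array([[f,0,p["cx"]],[0,f,p["cy"]],[0,0,1]]);
    v,u=np.mgrid[0:h,0:w]
    pts=np.stack([u,v],-1).reshape(-1,1,2).astype(np.float64)
    n=cv2.undistortPoints(pts,M,np.array([p["k1"],0,0,0.]))[:,0].reshape(h,w,2)
    z=p["z_map"][...,None]
    c=np.concatenate([n*z,z],-1)
    T=np.array(p["T"]); W=c@T[:3,:3].T+T[:3,3]; W[p["z_map"]<=0]=np.nan
    return W
E
python3 - <<'E'
from h import *
s=r.sense();print({k:np.round(v,3) for k,v in s.items()})
ims=[]
for n in("scene","top","wrist"):
    p=imaging.snapshot(n); cv2.imwrite(f"pics/{n}0.png",p["color"]); np.savez(f"{n}0.npz",W=cloud(p),c=p["color"],T=p["T"])
    print(n,np.round(p["T"],3).tolist(),p["vertical_fov"],p["k1"])
    for q in("carrier","cover","hook","loop_bar","loop","lever_end","lever","cover_front"):
        print(q,[(round(b["conf"],2),np.round(b["box"]).tolist()) for b in spotter.boxes_of(p,q)[:2]])
    ims.append(p["color"])
E
```

```text
{'clock': np.float64(0.0), 'qpos': array([-1.423,  0.313,  1.498, -0.   ,  1.331, -0.223]), 'dq': array([ 0.   ,  0.001, -0.001,  0.001,  0.001,  0.001]), 'tau': array([ 2.0000e-03, -4.0222e+01, -2.5227e+01,  7.0000e-02,  3.5000e-02,
       -0.0000e+00]), 'ee_pos': array([ 0.19 , -0.489,  0.238]), 'orientation': array([-3.087, -0.579, -0.   ]), 'ft_force': array([-0.346, -1.12 ,  0.022]), 'ft_torque': array([ 0.001, -0.006, -0.017]), 'grip_force': np.float64(0.0), 'grip_width': np.float64(0.088)}
scene [[-0.879, 0.241, -0.411, 0.932], [0.476, 0.452, -0.754, 0.356], [0.004, -0.859, -0.512, 0.561], [0.0, 0.0, 0.0, 1.0]] 57.6677670009305 -0.019613701929295978
carrier []
cover []
hook []
loop_bar []
loop []
lever_end []
lever []
cover_front []
top [[0.026, -0.988, 0.15, 0.443], [-1.0, -0.026, 0.003, -0.275], [0.001, -0.15, -0.989, 0.974], [0.0, 0.0, 0.0, 1.0]] 53.38718517908487 -0.08803847075344495
carrier [(0.95, [283.0, 161.0, 116.0, 160.0])]
cover [(0.93, [283.0, 167.0, 118.0, 106.0])]
hook [(0.84, [284.0, 165.0, 114.0, 113.0])]
loop_bar [(0.63, [327.0, 297.0, 21.0, 16.0]), (0.38, [283.0, 164.0, 116.0, 110.0])]
loop [(0.6, [326.0, 294.0, 25.0, 23.0])]
lever_end [(0.77, [326.0, 289.0, 23.0, 32.0])]
lever [(0.8, [327.0, 283.0, 21.0, 33.0])]
cover_front [(0.92, [284.0, 163.0, 113.0, 110.0])]
wrist [[0.361, -0.893, -0.267, 0.259], [-0.932, -0.346, -0.104, -0.461], [0.001, 0.287, -0.958, 0.383], [0.0, 0.0, 0.0, 1.0]] 71.94176072971683 -0.04116116757900288
carrier []
cover []
hook []
loop_bar []
loop []
lever_end []
lever []
cover_front []
```

```bash
python3 -c "
import cv2,numpy as np
a=[cv2.imread(f'pics/{n}0.png') for n in('scene','top')]
cv2.imwrite('pics/a.png',cv2.resize(np.hstack(a),(800,300)))"
```

```text
(no output)
```

View pics/scene0.png

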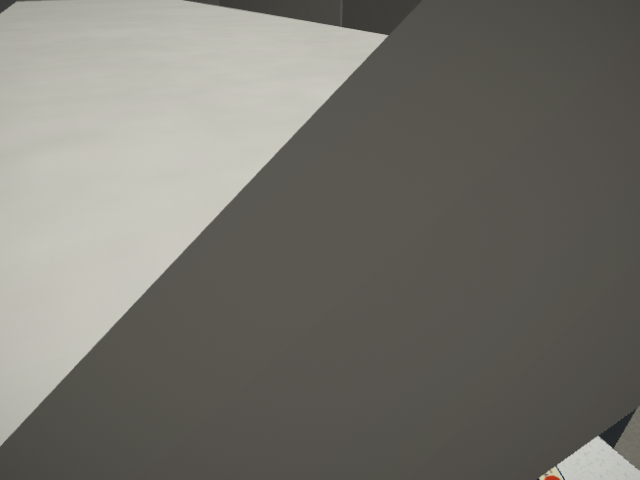

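View pics/top0.png

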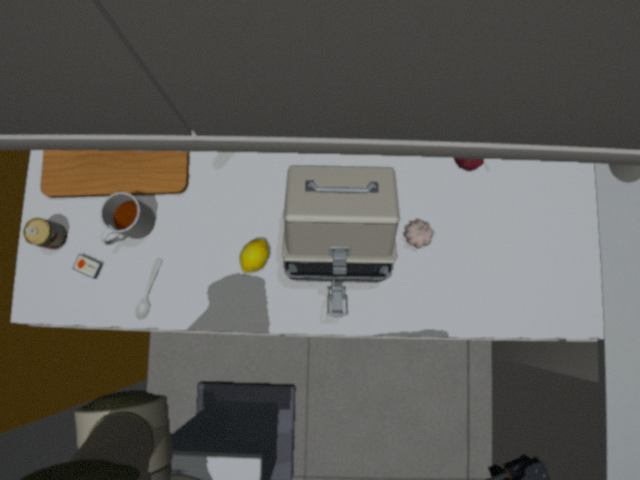

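The scene camera is blocked by furniture. In the top view the carrier is at about (340,225), with the cover open. The loop and lever are at (337,298), and a cabinet edge lies behind at row 145. Next I'll measure this in 3D.

Run:
```python
from h import *
d=np.load("top0.npz");W=d["W"]
for u in (300,315,337,339,345,380):
    print("col",u)
    for v in range(60,335,(4 if u in(337,) else 12)): print(v,np.round(W[v,u]*1000).astype(int).tolist(),end="; ")
    print()
for v in (235,255,268,290,300,305,310):
    print("row",v,[(u,np.round(W[v,u]*1000).astype(int).tolist()) for u in range(276,408,8 if v<280 else 66)])
for v in range(276,322,4):
    print(v,[(np.round(W[v,u]*1000)).astype(int).tolist() for u in range(324,352,3)])
c=d["c"][150:330,270:410]; cv2.imwrite("pics/b.png",cv2.resize(c,None,fx=4,fy=3.3,interpolation=cv2.INTER_CUBIC))
```

```text
col 300
60 [615, -255, 666]; 72 [614, -255, 650]; 84 [615, -254, 629]; 96 [615, -253, 609]; 108 [615, -252, 586]; 120 [614, -251, 560]; 132 [615, -249, 527]; 144 [619, -247, 483]; 156 [765, -220, 0]; 168 [676, -232, 204]; 180 [652, -234, 217]; 192 [628, -235, 231]; 204 [606, -236, 244]; 216 [585, -237, 251]; 228 [570, -237, 234]; 240 [554, -236, 209]; 252 [539, -235, 176]; 264 [534, -228, 10]; 276 [504, -233, 94]; 288 [486, -229, 3]; 300 [462, -230, -2]; 312 [438, -231, 1]; 324 [413, -231, -3]; 
col 315
60 [615, -266, 667]; 72 [614, -266, 652]; 84 [615, -265, 631]; 96 [615, -265, 609]; 108 [615, -265, 586]; 120 [615, -264, 560]; 132 [615, -264, 529]; 144 [619, -263, 483]; 156 [766, -252, 0]; 168 [676, -257, 207]; 180 [653, -258, 217]; 192 [629, -259, 231]; 204 [608, -260, 240]; 216 [585, -261, 254]; 228 [570, -261, 235]; 240 [555, -261, 206]; 252 [539, -261, 176]; 264 [535, -258, 5]; 276 [504, -260, 95]; 288 [487, -260, -1]; 300 [462, -260, 0]; 312 [438, -261, 0]; 324 [414, -262, -1]; 
col 337
60 [615, -281, 668]; 64 [614, -281, 664]; 68 [615, -282, 656]; 72 [615, -282, 651]; 76 [614
[... 5766 characters left out ...]
 [456, -333, 2]]
308 [[447, -279, -1], [447, -284, 97], [447, -291, 1], [447, -295, 81], [447, -301, 80], [447, -306, 80], [447, -312, 81], [448, -321, 2], [448, -327, 1], [448, -334, 0]]
312 [[439, -279, -3], [439, -284, 99], [439, -291, 1], [440, -295, 82], [440, -301, 87], [440, -307, 82], [440, -312, 81], [440, -322, 0], [440, -328, -1], [440, -334, 2]]
316 [[431, -279, -2], [431, -285, 1], [431, -291, -2], [432, -295, 90], [432, -301, 87], [433, -306, 88], [433, -312, 86], [432, -322, 0], [432, -328, 0], [432, -334, 1]]
320 [[423, -280, 0], [423, -286, 0], [423, -292, -1], [423, -298, -1], [423, -304, 1], [424, -310, -2], [424, -316, 1], [424, -322, -2], [424, -328, -1], [424, -334, 1]]
```

View pics/b.png

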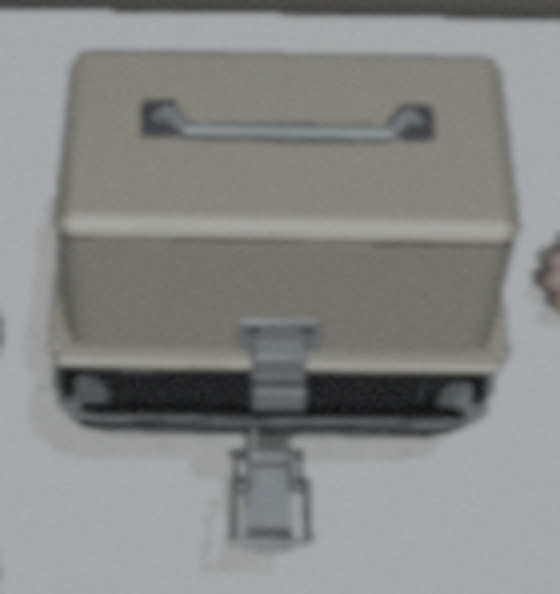

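The top view shows the cover raised about 28°. The hook plate is at (279,365) in the crop. The lever is roughly level, with the loop legs at either side around (237,490) and (306,490), so the latch sits centred in front. I'll fit the planes next.

```bash
cat > fit.py <<'E'
from h import *
def plane(P):
    c=np.median(P,0)
    for _ in range(4):
        n=np.linalg.svd(P-P.mean(0),full_matrices=False)[2][2]; d=(P-P.mean(0))@n; P=P[abs(d)<max(2*np.std(d),1e-4)]
    n*=np.sign(n[2]); return n,n@P.mean(0)
def reg(W,v0,v1,u0,u1):
    P=W[v0:v1,u0:u1].reshape(-1,3); return P[~np.isnan(P[:,0])]
E
python3 - <<'E'
from fit import *
W=np.load("top0.npz")["W"]
nt,dt=plane(np.vstack([reg(W,195,213,292,390),reg(W,172,180,295,385)])); 
P=np.vstack([reg(W,224,243,292,325),reg(W,224,243,350,385)]); nf,df=plane(P)
print(nt,dt,nf,df, "angles",np.arctan2(nt[0],nt[2]),np.arctan2(-nf[2],-nf[0]) , nt@nf)
yaw=np.arctan2(nt[1],nt[0]);print("yaw",yaw, np.arctan2(-nf[1],-nf[0]))
# side edges -> centre y: mask in top by z
for v in (200,206,212,230,238):
    row=W[v]; ok=np.where((row[:,2]>.19)&(row[:,0]<.7)&(row[:,2]<.3))[0]; a,b=row[ok[0]],row[ok[-1]]; print(v,a,b,(a+b)/2,np.linalg.norm(a-b))
# flange row/tray
for v in (254,256): 
    row=W[v]; ok=np.where(row[:,2]>.15)[0];print(v,row[ok[0]],row[ok[-1]])
# hinge: rel hinge shut frame: top z=111, front x=-134.5 ; 
a=np.arctan2(nt[0],nt[2])
yaw=.026;ex=np.array([np.cos(yaw),np.sin(yaw),0]);
for yc in (-.297,-.30,):
  # solve hinge H=(x,y,z) with nt.H=dt-.111 ; nf.H = df -(±.1345)
  s=-np.sign(nf[0]) 
  A=np.array([nt,nf,[0,1,0]]);print(np.linalg.solve(A,[dt-.111,df-s*.1345,yc]),np.linalg.solve(A,[dt-.111,df+s*.1345,yc]))
# tray front edges, loop
for u in range(290,325,6): print(u,[np.round(W[v,u]*1000).astype(int).tolist() for v in range(270,284,2)])
E
```

```text
[0.47678545 0.00504048 0.87900525] 0.5016330369303961 [-0.87953058 -0.00486838  0.47581747] -0.3885709820509061 angles 0.49700099119345403 -0.4958996342133388 -0.001125868700880394
yaw 0.01057141556891596 0.0055351438830485945
200 [ 0.61389642 -0.21185916  0.23492528] [ 0.61843676 -0.38959183  0.23575162] [ 0.61616659 -0.30072549  0.23533845] 0.1777925733598847
206 [ 0.60380079 -0.21078263  0.23642841] [ 0.60819166 -0.39080644  0.23817799] [ 0.60599623 -0.30079454  0.2373032 ] 0.18008584547145073
212 [ 0.59228259 -0.21194458  0.24546878] [ 0.59846504 -0.39231966  0.23864346] [ 0.59537381 -0.30213212  0.24205612] 0.18061001517813383
230 [ 0.56845853 -0.21230397  0.21805555] [ 0.57200672 -0.38978099  0.22453994] [ 0.57023262 -0.30104248  0.22129775] 0.17763088324958667
238 [ 0.55832672 -0.2128733   0.1991217 ] [ 0.56265179 -0.39172064  0.2012802 ] [ 0.56048926 -0.30229697  0.20020095] 0.17891265191498273
254 [ 0.5352847  -0.20458247  0.16799887] [ 0.54054682 -0.39887679  0.16580925]
256 [ 0.53154326 -0.20497017  0.17093829] [ 0.53683136 -0.39852186  0.16821408]
[ 0.64765173 -0.297     
[... 283 characters left out ...]
6, 101], [507, -226, 104], [504, -226, 95], [500, -225, 90], [501, -221, 18], [498, -221, 0]]
302 [[522, -232, 8], [511, -237, 101], [507, -237, 101], [504, -237, 94], [500, -237, 91], [501, -233, 14], [498, -233, 1]]
308 [[523, -244, 6], [511, -248, 102], [507, -248, 104], [504, -248, 95], [501, -248, 89], [-9223372036854775808, -9223372036854775808, -9223372036854775808], [499, -245, -2]]
314 [[523, -257, 7], [519, -257, 7], [507, -259, 104], [504, -259, 94], [501, -259, 90], [502, -257, 18], [499, -257, -1]]
320 [[523, -269, 6], [519, -269, 5], [508, -270, 103], [505, -270, 93], [501, -270, 92], [502, -269, 16], [499, -269, -1]]<stdin>:21: RuntimeWarning: invalid value encountered in cast
```

```bash
cat > rel.py <<'E'
from fit import *
O=np.array([.573,-.3015,0]);YAW=.02;H=np.array([.0745,.095])
CR=R.from_euler('z',YAW)
def world(x,z,y=0): return O+CR.apply([x,y,z])
def ori(lean): # lean deg back from pointing down; tool x fwd/up, y = -carrier y
    l=np.radians(lean); x=[np.cos(l),0,np.sin(l)]; z=[np.sin(l),0,-np.cos(l)]
    return CR*R.from_matrix(np.column_stack([x,np.cross(z,x),z]))
def rel(p,lean,s=None,show=True):
    s=s or r.sense(); c=R.from_rotvec(s["orientation"])
    d=c.inv().apply(p-s["ee_pos"]); t=(c.inv()*ori(lean)).as_rotvec()
    if show: print("shift",np.round(d,4),"turn",np.round(t,4),"deg",np.degrees(np.linalg.norm(t)).round(1),"dist",np.linalg.norm(d).round(3))
    return d,t
def cur():
    s=r.sense(); p=CR.inv().apply(s["ee_pos"]-O); c=CR.inv()*R.from_rotvec(s["orientation"])
    print("t",round(float(s["clock"]),2),"tcp in carrier mm",np.round(p*1000,1),"F",np.round(s["ft_force"],1),"w",round(s["grip_width"]*1000,1),"gf",round(float(s["grip_force"]),1),"zaxis",np.round(c.apply([0,0,1]),3)); return s
E
python3 - <<'E'
from rel import *
cur(); print(ori(45).as_matrix().round(2)); rel(np.array([.5,-.34,.33]),45)
E
```

```text
t 1.35 tcp in carrier mm [-386.5 -180.1  238.7] F [0.1 0.2 0. ] w 88.0 gf 0.0 zaxis [-0.  0. -1.]
[[ 0.71  0.02  0.71]
 [ 0.01 -1.    0.01]
 [ 0.71 -0.   -0.71]]
shift [ 0.3428 -0.0269 -0.0913] turn [-0.1378  0.7772  0.3325] deg 49.1 dist 0.356
```

```bash
python3 -m creep '[[1,0.34,-0.027,-0.09,-0.138,0.777,0.333],[1,0.34,-0.027,-0.09,-0.138,0.777,0.333],[1,0.34,-0.027,-0.09,-0.138,0.777,0.333],[1,0.34,-0.027,-0.09,-0.138,0.777,0.333],[1,0.34,-0.027,-0.09,-0.138,0.777,0.333]]' 30
python3 - <<'E'
from rel import *
cur(); rel(np.array([.611,-.302,.285]),45)
E
```

```text
clock: 1.85
ee_pos: [0.4092, -0.3837, 0.3036]
orientation: [-2.947, -0.094, -1.066]
ft_force: [0.4, 0.2, -0.3]
grip_width: 0.0502
grip_force: 0.0
t 1.85 tcp in carrier mm [-165.4  -78.9  303.6] F [ 0.4  0.2 -0.3] w 50.2 gf 0.0 zaxis [ 0.64   0.013 -0.769]
shift [ 0.1472 -0.0701  0.1454] turn [-0.015   0.0911  0.0382] deg 5.7 dist 0.218
```

```bash
python3 -m creep '[[1,0.147,-0.07,0.145,-0.015,0.091,0.038],[1,0.147,-0.07,0.145,-0.015,0.091,0.038],[1,0.147,-0.07,0.145,-0.015,0.091,0.038],[1,0.147,-0.07,0.145,-0.015,0.091,0.038],[1,0.147,-0.07,0.145,-0.015,0.091,0.038]]'
cat >> rel.py <<'E'
def arc(angs,off=0,lean=45,k=.009):
    "tcp targets so that the low tip corner is at cover_front at cover angle a (deg), off above surface"
    for a in angs:
        A=np.radians(a); v=np.array([-.1195,.111+off]); x=v[0]*np.cos(A)+v[1]*np.sin(A); z=v[1]*np.cos(A)-v[0]*np.sin(A)
        l=np.radians(lean); print(a,end=" "); rel(world(H[0]+x+k*np.cos(l),H[1]+z+k*np.sin(l)),lean)
E
python3 - <<'E'
from rel import *
cur(); arc([28.4],.01); arc([28.4,26,20,14,8])
E
```

```text
clock: 2.35
ee_pos: [0.6116, -0.2992, 0.2821]
orientation: [-2.896, -0.039, -1.19]
ft_force: [0.2, -0.4, 0.1]
grip_width: 0.0105
grip_force: 0.0
t 2.35 tcp in carrier mm [ 38.7   1.6 282.1] F [ 0.2 -0.4  0.1] w 10.5 gf 0.0 zaxis [ 0.703  0.005 -0.711]
28.4 shift [-0.0161  0.0015  0.0087] turn [-0.0049  0.006   0.005 ] deg 0.5 dist 0.018
28.4 shift [-0.0257  0.0015  0.0116] turn [-0.0049  0.006   0.005 ] deg 0.5 dist 0.028
26 shift [-0.0319  0.0014  0.0087] turn [-0.0049  0.006   0.005 ] deg 0.5 dist 0.033
20 shift [-0.0479  0.0013  0.0027] turn [-0.0049  0.006   0.005 ] deg 0.5 dist 0.048
14 shift [-0.0644  0.0012 -0.0015] turn [-0.0049  0.006   0.005 ] deg 0.5 dist 0.064
8 shift [-0.0813  0.0011 -0.0041] turn [-0.0049  0.006   0.005 ] deg 0.5 dist 0.081
```

Approach to contact, then start the arc, pressing about 1 mm in.

```bash
python3 -m creep '[[1,-0.012,0.0015,0.007,0,0,0],[1,-0.018,0.0015,0.0095,0,0,0],[1,-0.022,0.0015,0.0105,0,0,0],[1,-0.027,0.0015,0.012,0,0,0],[1,-0.029,0.0015,0.011,0,0,0]]'
python3 - <<'E'
from rel import *
cur(); arc([26,22,18,14,10,6,3,1.5])
E
```

```text
clock: 2.85
ee_pos: [0.5956, -0.3043, 0.2551]
orientation: [-2.899, -0.033, -1.192]
ft_force: [0.1, -0.7, 1.6]
grip_width: 0.0006
grip_force: 0.7
t 2.85 tcp in carrier mm [ 22.6  -3.2 255.1] F [ 0.1 -0.7  1.6] w 0.6 gf 0.7 zaxis [ 0.704  0.001 -0.711]
26 shift [-0.0014 -0.0033  0.0008] turn [-0.0006  0.005   0.0028] deg 0.3 dist 0.004
22 shift [-0.012  -0.0033 -0.0034] turn [-0.0006  0.005   0.0028] deg 0.3 dist 0.013
18 shift [-0.0228 -0.0033 -0.0068] turn [-0.0006  0.005   0.0028] deg 0.3 dist 0.024
14 shift [-0.0339 -0.0033 -0.0095] turn [-0.0006  0.005   0.0028] deg 0.3 dist 0.035
10 shift [-0.0451 -0.0034 -0.0114] turn [-0.0006  0.005   0.0028] deg 0.3 dist 0.047
6 shift [-0.0564 -0.0034 -0.0125] turn [-0.0006  0.005   0.0028] deg 0.3 dist 0.058
3 shift [-0.065  -0.0034 -0.0128] turn [-0.0006  0.005   0.0028] deg 0.3 dist 0.066
1.5 shift [-0.0693 -0.0034 -0.0128] turn [-0.0006  0.005   0.0028] deg 0.3 dist 0.071
```

```bash
python3 -m creep '[[1,-0.012,0,-0.003,0,0,0],[1,-0.0225,0,-0.0065,0,0,0],[1,-0.034,0,-0.009,0,0,0],[1,-0.045,0,-0.011,0,0,0],[1,-0.0565,0,-0.012,0,0,0]]'
python3 - <<'E'
from rel import *
cur(); arc([6,4,2,1,0])
p=imaging.snapshot("top");W=cloud(p)
nt,dt=plane(np.vstack([reg(W,195,228,300,320),reg(W,195,228,355,380)])); print(nt, "angle deg",np.degrees(np.arctan2(nt[0],nt[2])))
cv2.imwrite("pics/top1.png",p["color"])
E
```

```text
clock: 3.35
ee_pos: [0.5468, -0.3051, 0.2237]
orientation: [-2.899, -0.034, -1.192]
ft_force: [-0.4, 0.7, 0.9]
grip_width: 0.0007
grip_force: 0.4
t 3.35 tcp in carrier mm [-26.3  -3.1 223.7] F [-0.4  0.7  0.9] w 0.7 gf 0.4 zaxis [ 0.703  0.001 -0.711]
6 shift [ 0.0003 -0.0031 -0.0004] turn [-0.0011  0.0053  0.0032] deg 0.4 dist 0.003
4 shift [-0.0054 -0.0031 -0.0007] turn [-0.0011  0.0053  0.0032] deg 0.4 dist 0.006
2 shift [-0.011  -0.0031 -0.0007] turn [-0.0011  0.0053  0.0032] deg 0.4 dist 0.012
1 shift [-0.0139 -0.0032 -0.0007] turn [-0.0011  0.0053  0.0032] deg 0.4 dist 0.014
0 shift [-0.0167 -0.0032 -0.0006] turn [-0.0011  0.0053  0.0032] deg 0.4 dist 0.017
[0.12366691 0.00413184 0.99231518] angle deg 7.103838751249942
```

View pics/top1.png

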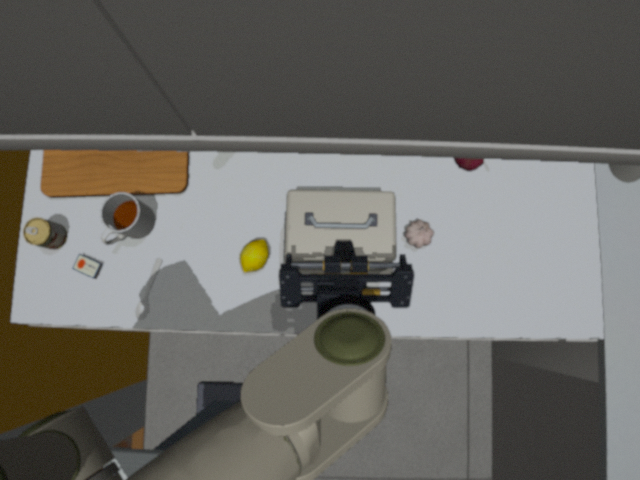

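The cover is nearly down: the fitted angle is about 7° and the fingertips are at (345,250) on the top's front. Now I'll continue the arc.

```bash
python3 -m creep '[[1,-0.008,0,-0.001,0,0,0],[1,-0.013,0,-0.001,0,0,0],[1,-0.015,0,-0.001,0,0,0],[1,-0.016,0,-0.001,0,0,0]]'
python3 - <<'E'
from rel import *
cur(); arc([2,1,0])
p=imaging.snapshot("top");W=cloud(p)
nt,dt=plane(np.vstack([reg(W,205,235,300,320),reg(W,205,235,360,380)])); print(nt, "angle deg",np.degrees(np.arctan2(nt[0],nt[2])))
E
```

```text
clock: 3.8
ee_pos: [0.536, -0.3055, 0.2143]
orientation: [-2.898, -0.035, -1.195]
ft_force: [5.3, 0.4, 6.0]
grip_width: 0.0004
grip_force: 3.2
t 3.8 tcp in carrier mm [-37.   -3.3 214.3] F [5.3 0.4 6. ] w 0.4 gf 3.2 zaxis [ 0.705  0.001 -0.709]
2 shift [ 0.0032 -0.0033  0.0001] turn [-0.0008  0.0031  0.0035] deg 0.3 dist 0.005
1 shift [ 0.0004 -0.0033  0.0002] turn [-0.0008  0.0031  0.0035] deg 0.3 dist 0.003
0 shift [-0.0025 -0.0033  0.0002] turn [-0.0008  0.0031  0.0035] deg 0.3 dist 0.004
[0.05286181 0.0039294  0.99859411] angle deg 3.0301945171607825
```

```bash
python3 -m creep '[[1,-0.001,0,0.001,0,0,0],[1,-0.002,0,0.002,0,0,0],[1,-0.002,0,0.002,0,0,0],[1,-0.002,0,0.002,0,0,0]]'
python3 - <<'E'
from rel import *
cur(); arc([2,1,0])
p=imaging.snapshot("top");W=cloud(p)
nt,dt=plane(np.vstack([reg(W,205,235,300,320),reg(W,205,235,360,380)])); print(nt, "angle deg",np.degrees(np.arctan2(nt[0],nt[2])))
E
```

```text
clock: 4.25
ee_pos: [0.5363, -0.3057, 0.2133]
orientation: [-2.898, -0.037, -1.198]
ft_force: [-5.0, 4.0, 18.7]
grip_width: 0.0005
grip_force: 9.0
t 4.25 tcp in carrier mm [-36.8  -3.4 213.3] F [-5.   4.  18.7] w 0.5 gf 9.0 zaxis [ 0.706  0.    -0.708]
2 shift [ 0.0038 -0.0034 -0.0007] turn [-0.0001  0.0011  0.0053] deg 0.3 dist 0.005
1 shift [ 0.0009 -0.0034 -0.0007] turn [-0.0001  0.0011  0.0053] deg 0.3 dist 0.004
0 shift [-0.0019 -0.0034 -0.0006] turn [-0.0001  0.0011  0.0053] deg 0.3 dist 0.004
[0.05291371 0.00282846 0.99859508] angle deg 3.0331610882113487
```

```bash
python3 -m creep '[[1,0.02,0.002,-0.02,0,0,0],[1,0.03,0.002,-0.06,0,0,0],[-0.25,0.03,0.002,-0.10,0,0,0]]'
python3 - <<'E'
from rel import *
cur(); rel(world(-.170,.175),45)
E
```

```text
clock: 4.6
ee_pos: [0.4861, -0.308, 0.3037]
orientation: [-2.899, -0.037, -1.19]
ft_force: [0.5, -0.7, -0.2]
grip_width: 0.0064
grip_force: 0.0
t 4.6 tcp in carrier mm [-87.   -4.7 303.7] F [ 0.5 -0.7 -0.2] w 6.4 gf 0.0 zaxis [ 0.703  0.002 -0.711]
shift [-0.1495 -0.0054  0.0332] turn [-0.0022  0.0061  0.0046] deg 0.5 dist 0.153
```

```bash
python3 -m creep '[[-0.25,-0.15,-0.005,0.033,0,0,0],[-0.25,-0.15,-0.005,0.033,0,0,0],[-0.25,-0.15,-0.005,0.033,0,0,0],[-0.25,-0.15,-0.005,0.033,0,0,0]]'
python3 - <<'E'
from rel import *
cur()
p=imaging.snapshot("wrist");W=cloud(p);cv2.imwrite("pics/w1.png",p["color"]);np.savez("w1.npz",W=W,c=p["color"],T=p["T"])
for q in("hook","loop_bar","loop","lever_end","lever"):
    print(q,[(round(b["conf"],2),np.round(b["box"]).tolist()) for b in spotter.boxes_of(p,q)[:2]])
p=imaging.snapshot("top");W=cloud(p);np.savez("t2.npz",W=W,c=p["color"])
nt,dt=plane(np.vstack([reg(W,205,255,295,325),reg(W,205,255,355,385)])); print(nt, "angle deg",np.degrees(np.arctan2(nt[0],nt[2])))
E
```

```text
clock: 5.0
ee_pos: [0.4005, -0.3038, 0.1695]
orientation: [-2.895, -0.027, -1.184]
ft_force: [-0.6, 0.1, 0.4]
grip_width: 0.0382
grip_force: 0.0
t 5.0 tcp in carrier mm [-172.5    1.2  169.5] F [-0.6  0.1  0.4] w 38.2 gf 0.0 zaxis [ 0.701  0.005 -0.714]
hook [(0.63, [167.0, 2.0, 306.0, 225.0])]
loop_bar [(0.62, [289.0, 256.0, 57.0, 34.0])]
loop [(0.94, [292.0, 255.0, 51.0, 33.0]), (0.22, [292.0, 240.0, 51.0, 58.0])]
lever_end [(0.73, [166.0, 0.0, 309.0, 296.0]), (0.67, [290.0, 237.0, 55.0, 59.0])]
lever [(0.81, [294.0, 237.0, 54.0, 62.0])]
[0.02578572 0.00224421 0.99966497] angle deg 1.4775803944497476
```

View pics/w1.png

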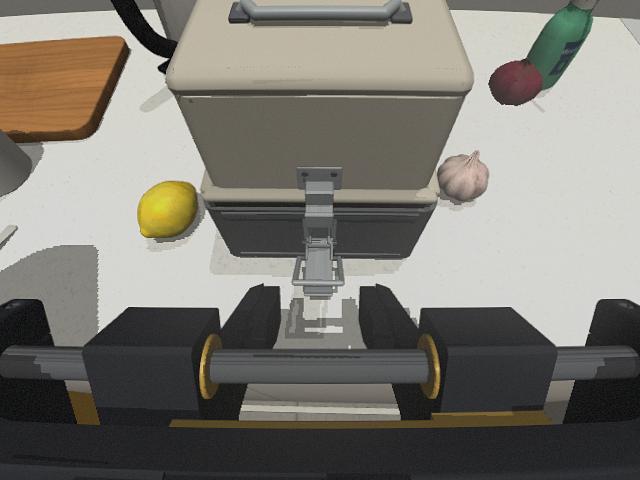

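The cover is down (1.5°). The cross-bar is at (318,284), the lever end at (318,294), and the hook at (320,210).

Run:
```python
from rel import *
W=np.load("w1.npz")["W"]; C=CR.inv().apply((W-O).reshape(-1,3)).reshape(W.shape)*1000
for u in (297,318,340):
    print(u,[(v,C[v,u].round(0).astype(int).tolist()) for v in range(168,300,4) if C[v,u,2]>40])
for v in (258,266,274,280,282,284,286,288,290): print(v,[(u,C[v,u].round().astype(int).tolist()) for u in range(288,350,2) if C[v,u,2]>40])
# yaw from edge of cover top & front wall
for v in (120,150): 
    n,d=plane(reg(W,100,160,210,430)); 
print("front n",n,d,"yaw",np.arctan2(n[1],n[0]), "x front carrier",np.nanmedian(C[100:160,210:430,0]))
for v in(183,200,230): 
    m=np.where((C[v,:,2]>60)&(C[v,:,0]<-40))[0]; print(v,C[v,m[0]],C[v,m[-1]])
```

```text
297 [(168, [-59, 20, 134]), (172, [-59, 20, 130]), (176, [-58, 20, 124]), (180, [-58, 21, 118]), (184, [-58, 21, 115]), (188, [-58, 21, 109]), (192, [-62, 21, 109]), (196, [-67, 21, 110]), (200, [-68, 21, 106]), (204, [-67, 22, 99]), (208, [-67, 22, 93]), (212, [-70, 22, 91]), (216, [-72, 22, 88]), (220, [-68, 23, 76]), (224, [-69, 24, 71]), (228, [-70, 24, 65]), (232, [-69, 25, 56]), (236, [-69, 25, 49]), (260, [-108, 22, 78]), (264, [-113, 21, 83]), (268, [-119, 21, 88]), (272, [-124, 20, 92]), (276, [-129, 20, 97]), (280, [-134, 19, 101]), (284, [-137, 19, 100])]
318 [(168, [-59, 4, 134]), (172, [-60, 4, 131]), (176, [-59, 4, 125]), (180, [-61, 4, 122]), (188, [-67, 4, 121]), (192, [-70, 4, 120]), (196, [-73, 4, 118]), (200, [-72, 4, 112]), (204, [-73, 4, 107]), (208, [-76, 4, 106]), (212, [-87, 4, 118]), (216, [-90, 4, 116]), (220, [-90, 4, 111]), (224, [-91, 4, 106]), (228, [-72, 5, 69]), (232, [-71, 5, 60]), (236, [-72, 5, 54]), (240, [-87, 5, 74]), (244, [-91, 5, 74]), (248, [-94, 5, 73]), (252, [-98, 5, 73]), (256, [-102, 5, 74]), (260, [-106, 5, 75]), (264, [-110, 5, 76]), (
[... 4799 characters left out ...]
]), (306, [-136, 14, 84]), (308, [-136, 12, 83]), (310, [-135, 11, 83]), (312, [-136, 9, 83]), (314, [-136, 8, 84]), (316, [-136, 6, 83]), (318, [-136, 5, 83]), (320, [-135, 3, 82]), (322, [-135, 1, 83]), (324, [-135, 0, 82]), (326, [-136, -2, 84]), (328, [-136, -3, 84]), (330, [-135, -5, 83]), (332, [-135, -6, 82])]
front n [-0.99971008 -0.00480318  0.02359436] -0.5101316914046496 yaw -3.136788120540228 x front carrier -57.23460283970051
183 [-51.88141917 100.10351558 108.29696419] [-53.16469524 -93.63701372 108.91433893]
200 [-58.25035763 102.95462432  93.23661019] [-68.69689419 -89.96161652 106.95744801]
230 [-68.72974203  80.8379926   60.07554975] [-69.55628526 -90.05154849  60.66721655]
```

Everything agrees with the model: bar centre at about (-136.5, y 3, 100) mm, loop pin at (-101,69), and hook lip top at z 118. Next I compute the approach to grip the bar.

Run:
```python
from rel import *
rel(world(-.1675,.131,.003),45); rel(world(-.1325,.0958,.003),45)
```

```text
shift [-0.0293 -0.0039  0.0323] turn [-0.0009  0.0049  0.0055] deg 0.4 dist 0.044
shift [-0.0292 -0.0038  0.082 ] turn [-0.0009  0.0049  0.0055] deg 0.4 dist 0.087
```

```bash
python3 -m creep '[[-0.25,-0.029,-0.004,0.032,0,0,0.005],[-0.25,-0.029,-0.004,0.032,0,0,0.005],[-0.25,-0.029,-0.004,0.045,0,0,0.005],[-0.25,-0.029,-0.004,0.045,0,0,0.005]]'
python3 - <<'E'
from rel import *
cur();p=imaging.snapshot("wrist");cur();W=cloud(p);cv2.imwrite("pics/w2.png",p["color"][200:440,200:440].repeat(2,0).repeat(2,1))
np.savez("w2.npz",W=W)
C=CR.inv().apply((W-O).reshape(-1,3)).reshape(W.shape)*1000
for v in range(262,330,6): print(v,[(u,C[v,u].round().astype(int).tolist()) for u in range(270,366,8) if C[v,u,2]>60])
rel(world(-.1325,.0958,.003),45)
E
```

```text
clock: 5.75
ee_pos: [0.4145, -0.3011, 0.1218]
orientation: [-2.896, -0.029, -1.19]
ft_force: [-0.3, -0.5, -0.1]
grip_width: 0.055
grip_force: 0.0
t 5.75 tcp in carrier mm [-158.5    3.6  121.8] F [-0.3 -0.5 -0.1] w 55.0 gf 0.0 zaxis [ 0.703  0.003 -0.711]
t 5.8 tcp in carrier mm [-158.7    3.5  122.1] F [-0.6 -0.5 -0.7] w 55.5 gf 0.0 zaxis [ 0.703  0.002 -0.711]
262 [(294, [-124, 21, 92]), (310, [-117, 12, 78]), (318, [-116, 6, 76]), (326, [-117, 1, 77]), (334, [-116, -4, 75]), (350, [-123, -13, 91])]
268 [(294, [-130, 20, 97]), (310, [-122, 12, 78]), (318, [-122, 6, 78]), (326, [-121, 1, 77]), (334, [-122, -4, 79]), (350, [-130, -13, 98])]
274 [(294, [-136, 20, 103]), (302, [-136, 15, 103]), (310, [-136, 11, 102]), (318, [-136, 6, 102]), (326, [-136, 2, 102]), (334, [-136, -3, 102]), (342, [-136, -7, 102]), (350, [-136, -12, 102])]
280 [(310, [-130, 11, 79]), (318, [-131, 6, 80]), (326, [-131, 1, 80]), (334, [-130, -4, 79])]
286 [(310, [-136, 11, 84]), (318, [-136, 6, 84]), (326, [-136, 1, 84]), (334, [-137, -4, 85])]
292 [(310, [-141, 11, 85]), (318, [-140, 6, 85]), (326, [-141, 1, 85]), (334, [-141, -3, 85])]
298 []
304 []
310 []
316 []
322 []
328 []
shift [0.0001 0.0005 0.0372] turn [-0.0023  0.0051 -0.0008] deg 0.3 dist 0.037
```

View pics/w2.png

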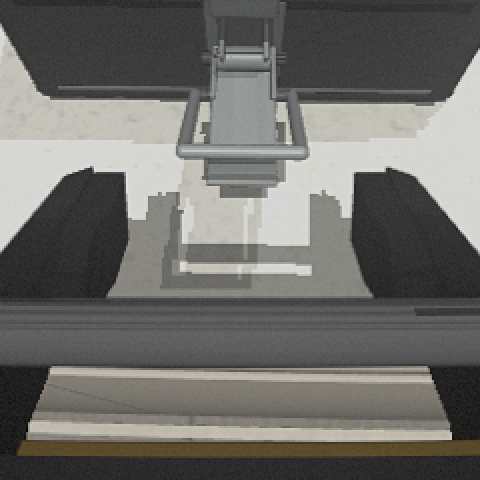

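The bar spans crop columns 177–309 (centre 243) and the fingers centre at 240, so they are aligned within about 1 mm. Advancing and gripping.

```bash
python3 -m creep '[[-0.25,0,0.001,0.025,0,0,0],[-0.25,0,0.001,0.037,0,0,0],[-0.25,0,0.001,0.037,0,0,0],[0.3,0,0.001,0.037,0,0,0],[0.6,0,0.001,0.037,0,0,0]]' 15
python3 -m creep '[[0.6,0,0,0,0,0,0],[0.6,0,0,0,0,0,0]]' 15
python3 - <<'E'
from rel import *
cur()
E
```

```text
clock: 6.3
ee_pos: [0.4395, -0.3018, 0.0954]
orientation: [-2.897, -0.027, -1.191]
ft_force: [0.0, 0.2, 0.4]
grip_width: 0.041
grip_force: 0.0
clock: 6.5
ee_pos: [0.4395, -0.3015, 0.095]
orientation: [-2.897, -0.027, -1.19]
ft_force: [-2.5, 1.1, 0.7]
grip_width: 0.037
grip_force: 15.0
t 6.5 tcp in carrier mm [-133.4    2.7   95. ] F [-2.5  1.1  0.7] w 37.0 gf 15.0 zaxis [ 0.703  0.002 -0.711]
```

```bash
python3 -m creep '[[0.6,0.006,0,0,0,0,0],[0.6,0.0124,0,-0.0004,0,0,0],[0.6,0.018,0,0,0,0,0],[0.6,0.0244,0,0.0002,0,0,0],[0.6,0.0315,0,0.003,0,0,0]]' 15
python3 - <<'E'
from rel import *
cur()
E
```

```text
clock: 7.0
ee_pos: [0.4647, -0.3012, 0.1151]
orientation: [-2.897, -0.027, -1.19]
ft_force: [-0.8, -0.8, -1.6]
grip_width: 0.0369
grip_force: 15.0
t 7.0 tcp in carrier mm [-108.2    2.5  115.1] F [-0.8 -0.8 -1.6] w 36.9 gf 15.0 zaxis [ 0.703  0.001 -0.711]
```

```bash
python3 -m creep '[[0.6,0.008,0,0.0025,0,0,0],[0.6,0.013,0,0.006,0,0,0],[0.6,0.0166,0,0.0088,0,0,0],[0.6,0.0166,0,0.0088,0,0,0]]' 15
python3 - <<'E'
from rel import *
cur();p=imaging.snapshot("wrist");W=cloud(p);cv2.imwrite("pics/w3.png",p["color"][160:400,200:440].repeat(2,0).repeat(2,1))
C=CR.inv().apply((W-O).reshape(-1,3)).reshape(W.shape)*1000
np.savez("w3.npz",C=C)
for u in (308,320,332): print(u,[(v,C[v,u].round().astype(int).tolist()) for v in range(190,330,3) if C[v,u,2]>60])
E
```

```text
clock: 7.4
ee_pos: [0.4829, -0.301, 0.1204]
orientation: [-2.897, -0.028, -1.191]
ft_force: [-0.4, -2.0, 1.5]
grip_width: 0.0368
grip_force: 15.0
t 7.4 tcp in carrier mm [-90.1   2.3 120.4] F [-0.4 -2.   1.5] w 36.8 gf 15.0 zaxis [ 0.703  0.001 -0.711]
308 [(190, [-56, 9, 164]), (193, [-58, 9, 163]), (196, [-57, 9, 161]), (199, [-57, 9, 159]), (202, [-58, 9, 158]), (205, [-58, 9, 155]), (208, [-58, 9, 153]), (211, [-58, 9, 150]), (214, [-58, 9, 148]), (217, [-58, 9, 146]), (220, [-58, 9, 143]), (223, [-58, 10, 140]), (226, [-58, 10, 137]), (229, [-58, 10, 136]), (232, [-59, 10, 134]), (235, [-60, 10, 132]), (238, [-60, 10, 129]), (241, [-60, 10, 126]), (244, [-60, 10, 123]), (247, [-60, 10, 120]), (250, [-63, 10, 121]), (253, [-64, 10, 121]), (256, [-66, 10, 120]), (259, [-67, 10, 120]), (262, [-69, 10, 120]), (265, [-71, 10, 121]), (268, [-72, 10, 118]), (271, [-72, 10, 116]), (274, [-72, 10, 112]), (277, [-73, 10, 109]), (280, [-73, 10, 106]), (283, [-75, 10, 106]), (286, [-77, 10, 107]), (289, [-79, 10, 107]), (292, [-81, 10, 108]), (295, [-82, 10, 106]), (298, [-90, 9, 126]), (30
[... 1613 characters left out ...]
-60, -2, 128]), (241, [-61, -2, 127]), (244, [-60, -2, 122]), (247, [-61, -2, 121]), (250, [-62, -2, 121]), (253, [-64, -2, 120]), (256, [-66, -2, 120]), (259, [-67, -2, 120]), (262, [-69, -2, 120]), (265, [-71, -2, 120]), (268, [-72, -2, 120]), (271, [-72, -2, 116]), (274, [-73, -3, 113]), (277, [-72, -3, 108]), (280, [-73, -3, 106]), (283, [-75, -3, 107]), (286, [-77, -3, 107]), (289, [-79, -3, 106]), (292, [-80, -3, 106]), (295, [-82, -3, 106]), (298, [-90, -2, 126]), (301, [-92, -2, 126]), (304, [-93, -2, 125]), (307, [-90, -2, 112]), (310, [-90, -2, 107]), (313, [-91, -3, 102]), (316, [-85, -3, 77]), (319, [-87, -3, 77]), (322, [-89, -3, 78]), (325, [-91, -3, 77]), (328, [-93, -3, 79])]
```

View pics/w3.png

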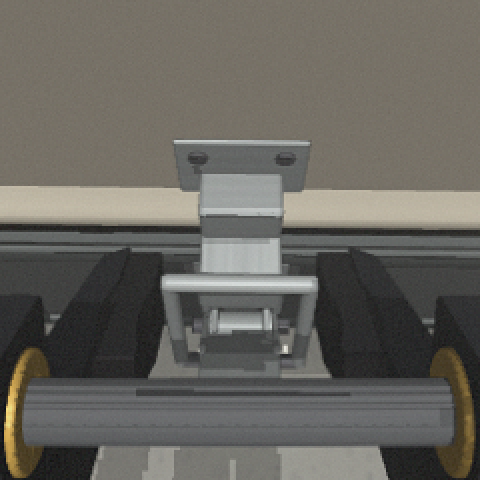

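The bar is above the lip, with its centre at (-92,124). It is centred on the hook (crop columns 240 vs 241), and the groove floor is at z≈106.5. Moving in and down.

```bash
python3 -m creep '[[0.6,0.0036,0,0.0035,0,0,0],[0.6,0.0071,0,0.007,0,0,0],[0.6,0.0036,0,0.0105,0,0,0],[0.6,0.0005,0,0.0135,0,0,0],[0.6,-0.0025,0,0.0165,0,0,0]]' 15
python3 - <<'E'
from rel import *
cur()
E
```

```text
clock: 7.95
ee_pos: [0.4921, -0.3009, 0.1064]
orientation: [-2.897, -0.027, -1.191]
ft_force: [0.2, -3.0, 3.2]
grip_width: 0.0374
grip_force: 15.0
t 7.95 tcp in carrier mm [-80.8   2.2 106.4] F [ 0.2 -3.   3.2] w 37.4 gf 15.0 zaxis [ 0.703  0.001 -0.711]
```

```bash
python3 -m creep '[[0.6,-0.0005,0,0.0005,0,0,0],[0.6,-0.0005,0,0.0005,0,0,0],[0.6,-0.0005,0,0.0005,0,0,0]]' 15
python3 - <<'E'
from rel import *
cur();p=imaging.snapshot("wrist");W=cloud(p);cv2.imwrite("pics/w4.png",p["color"][160:400,200:440].repeat(2,0).repeat(2,1))
C=CR.inv().apply((W-O).reshape(-1,3)).reshape(W.shape)*1000
for u in (300,320,): print(u,[(v,C[v,u].round().astype(int).tolist()) for v in range(250,330,2) if C[v,u,2]>60])
E
```

```text
clock: 8.25
ee_pos: [0.4918, -0.3008, 0.1055]
orientation: [-2.898, -0.026, -1.189]
ft_force: [-1.2, -4.8, -2.1]
grip_width: 0.0372
grip_force: 15.0
t 8.25 tcp in carrier mm [-81.2   2.4 105.5] F [-1.2 -4.8 -2.1] w 37.2 gf 15.0 zaxis [ 0.702  0.001 -0.712]
300 [(250, [-60, 13, 120]), (252, [-62, 13, 120]), (254, [-63, 13, 120]), (256, [-64, 13, 121]), (258, [-65, 13, 120]), (260, [-66, 13, 120]), (262, [-66, 13, 119]), (264, [-68, 13, 120]), (266, [-69, 13, 121]), (268, [-70, 13, 121]), (270, [-71, 13, 120]), (272, [-72, 13, 120]), (274, [-72, 13, 119]), (276, [-72, 13, 115]), (278, [-72, 13, 114]), (282, [-72, 14, 108]), (284, [-72, 14, 105]), (286, [-73, 14, 106]), (288, [-75, 14, 106]), (290, [-75, 14, 105]), (292, [-76, 14, 106]), (294, [-78, 14, 106]), (296, [-79, 14, 106]), (298, [-81, 13, 111]), (300, [-82, 13, 111]), (302, [-83, 13, 109]), (304, [-83, 13, 109]), (306, [-87, 13, 116]), (308, [-88, 13, 117]), (310, [-89, 13, 116]), (312, [-90, 13, 117]), (314, [-90, 13, 116]), (316, [-90, 13, 112]), (318, [-90, 13, 109]), (320, [-90, 13, 106]), (322, [-90, 13, 102]), (326, [-85
[... 215 characters left out ...]
(266, [-69, 4, 120]), (268, [-70, 4, 121]), (270, [-70, 4, 119]), (272, [-72, 4, 120]), (274, [-72, 4, 117]), (276, [-72, 4, 115]), (278, [-72, 4, 113]), (280, [-72, 4, 112]), (282, [-73, 4, 109]), (284, [-72, 4, 106]), (286, [-73, 4, 106]), (288, [-74, 4, 106]), (290, [-75, 4, 106]), (292, [-77, 4, 106]), (294, [-78, 4, 107]), (296, [-79, 4, 106]), (298, [-81, 4, 111]), (300, [-82, 4, 111]), (302, [-83, 4, 110]), (304, [-84, 4, 111]), (306, [-87, 4, 118]), (308, [-88, 4, 116]), (310, [-89, 4, 118]), (312, [-90, 4, 117]), (314, [-90, 4, 115]), (316, [-90, 4, 112]), (318, [-90, 4, 110]), (320, [-91, 4, 107]), (322, [-91, 4, 103]), (324, [-84, 4, 74]), (326, [-85, 4, 74]), (328, [-86, 4, 74])]
```

View pics/w4.png

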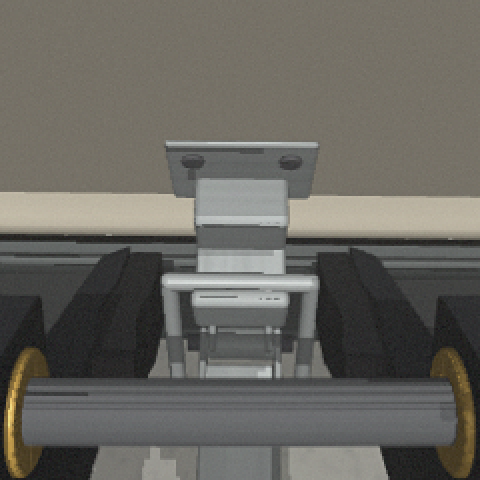

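The bar sits in the groove behind the lip (bar top z≈111, lip top z≈117, floor z≈106). Releasing and retreating.

```bash
python3 -m creep '[[-0.15,0,0,0,0,0,0],[-0.15,0,0,0,0,0,0],[-0.15,0,0,-0.01,0,0,0],[-0.15,0,0,-0.05,0,0,0],[-0.15,0,0,-0.09,0,0,0]]' 15
python3 - <<'E'
from rel import *
cur();p=imaging.snapshot("wrist");W=cloud(p);cv2.imwrite("pics/w5.png",p["color"][120:360,180:460].repeat(2,0).repeat(2,1))
C=CR.inv().apply((W-O).reshape(-1,3)).reshape(W.shape)*1000
for u in (309,320,331): print(u,[(v,C[v,u].round().astype(int).tolist()) for v in range(200,300,3) if C[v,u,2]>30])
cur()
E
```

```text
clock: 8.8
ee_pos: [0.4277, -0.3009, 0.1704]
orientation: [-2.895, -0.028, -1.187]
ft_force: [0.3, -1.3, 1.1]
grip_width: 0.0509
grip_force: 0.0
t 8.8 tcp in carrier mm [-145.3    3.5  170.4] F [ 0.3 -1.3  1.1] w 50.9 gf 0.0 zaxis [ 0.702  0.004 -0.712]
309 [(200, [-60, 13, 134]), (203, [-61, 13, 132]), (206, [-61, 13, 129]), (209, [-60, 13, 124]), (212, [-61, 13, 120]), (215, [-63, 13, 120]), (218, [-66, 13, 120]), (221, [-69, 13, 121]), (224, [-72, 13, 121]), (227, [-72, 13, 119]), (230, [-73, 13, 115]), (233, [-73, 13, 110]), (236, [-73, 13, 107]), (239, [-75, 13, 106]), (242, [-80, 13, 110]), (245, [-87, 13, 118]), (248, [-89, 13, 117]), (251, [-90, 13, 115]), (254, [-90, 13, 110]), (257, [-90, 13, 105]), (260, [-71, 15, 60]), (263, [-72, 15, 54]), (266, [-72, 15, 49]), (269, [-86, 14, 73]), (272, [-89, 14, 74]), (275, [-91, 14, 73]), (278, [-94, 14, 73]), (281, [-97, 14, 74]), (284, [-99, 14, 74]), (287, [-102, 14, 73]), (290, [-104, 14, 73]), (293, [-106, 14, 72]), (296, [-109, 14, 72]), (299, [-111, 14, 71])]
320 [(200, [-60, 5, 135]), (203, [-60, 5, 131]), (206, [-60, 5, 127]
[... 842 characters left out ...]
, (224, [-71, -3, 121]), (227, [-73, -3, 120]), (230, [-72, -3, 114]), (233, [-72, -3, 109]), (236, [-72, -3, 105]), (239, [-76, -3, 106]), (242, [-79, -3, 108]), (245, [-86, -3, 116]), (248, [-89, -3, 117]), (251, [-91, -3, 117]), (254, [-90, -3, 110]), (257, [-91, -3, 106]), (260, [-80, -4, 78]), (263, [-82, -4, 77]), (266, [-85, -4, 78]), (269, [-88, -4, 78]), (272, [-90, -4, 77]), (275, [-92, -4, 74]), (278, [-91, -4, 66]), (281, [-96, -4, 71]), (284, [-98, -4, 70]), (287, [-101, -4, 71]), (290, [-103, -4, 71]), (293, [-106, -4, 71]), (296, [-108, -4, 71]), (299, [-111, -4, 70])]
t 8.85 tcp in carrier mm [-146.9    2.   174.4] F [ 0.2 -2.5  2.8] w 51.2 gf 0.0 zaxis [ 0.704 -0.001 -0.71 ]
```

View pics/w5.png

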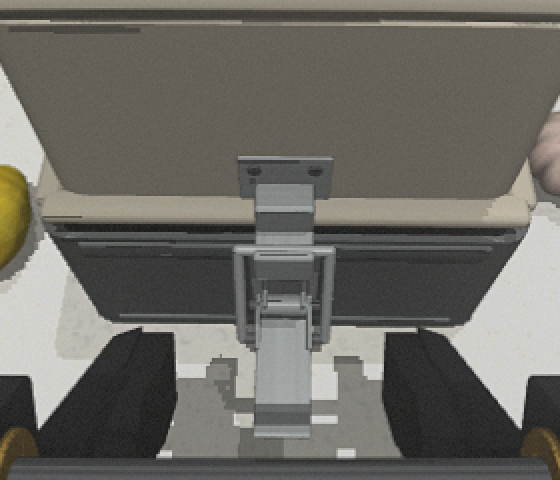

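The lever is level (surface z≈71 mm, about 83°) with the loop still hooked, and its end is at crop (282,420). Now I'll compute the pressing arc.

```bash
cat >> rel.py <<'E'
def lev(deg,press=0,lean=45):
    f=np.radians(deg); rr=np.interp(deg,[0,45,90],[.046,.042,.038]); d=np.array([-np.sin(f),-np.cos(f)]); m=np.array([-np.cos(f),np.sin(f)])
    q=np.array([-.088,.072])+rr*d+(.0012+.009*abs(np.sin(f-np.radians(lean)))-press)*m
    print(deg,q.round(4),end=" "); return rel(world(q[0],q[1],.003),lean)
E
python3 - <<'E'
from rel import *
cur(); lev(90,-.03); lev(90,-.006)
E
```

```text
t 8.85 tcp in carrier mm [-146.9    2.   174.4] F [ 0.2 -2.5  2.8] w 51.2 gf 0.0 zaxis [ 0.704 -0.001 -0.71 ]
90 [-0.126   0.1096] shift [-0.0308 -0.001   0.0608] turn [0.0009 0.0048 0.0007] deg 0.3 dist 0.068
90 [-0.126   0.0856] shift [-0.0477 -0.0011  0.0779] turn [0.0009 0.0048 0.0007] deg 0.3 dist 0.091
```

```bash
python3 -m creep '[[1,-0.015,-0.001,0.03,0,0,0],[1,-0.03,-0.001,0.06,0,0,0],[1,-0.03,-0.001,0.06,0,0,0],[1,-0.03,-0.001,0.06,0,0,0],[1,-0.03,-0.001,0.06,0,0,0]]' 30
python3 -m creep '[[1,0,0,0,0,0,0],[1,0,0,0,0,0,0]]' 30
python3 - <<'E'
from rel import *
cur()
for a in (90,75,60,45,30): lev(a)
E
```

```text
clock: 9.35
ee_pos: [0.4496, -0.3008, 0.1077]
orientation: [-2.897, -0.028, -1.192]
ft_force: [0.2, 0.1, 0.7]
grip_width: 0.0126
grip_force: 0.0
clock: 9.55
ee_pos: [0.4496, -0.3007, 0.1071]
orientation: [-2.897, -0.028, -1.192]
ft_force: [-0.5, 0.5, 0.1]
grip_width: 0.0007
grip_force: 0.0
t 9.55 tcp in carrier mm [-123.3    3.2  107.1] F [-0.5  0.5  0.1] w 0.7 gf 0.0 zaxis [ 0.704  0.001 -0.711]
90 [-0.126   0.0796] shift [-0.0213  0.0003  0.0177] turn [-0.0006  0.005  -0.001 ] deg 0.3 dist 0.028
75 [-0.1275  0.0673] shift [-0.0309  0.0003  0.0254] turn [-0.0006  0.005  -0.001 ] deg 0.3 dist 0.04
60 [-0.125   0.0547] shift [-0.038   0.0003  0.0361] turn [-0.0006  0.005  -0.001 ] deg 0.3 dist 0.052
45 [-0.1185  0.0432] shift [-0.0416  0.0003  0.0488] turn [-0.0006  0.005  -0.001 ] deg 0.3 dist 0.064
30 [-0.1127  0.0362] shift [-0.0423  0.0003  0.0578] turn [-0.0006  0.005  -0.001 ] deg 0.3 dist 0.072
```

```bash
python3 -m creep '[[1,-0.0213,0,0.0177,0,0,0],[1,-0.026,0,0.0215,0,0,0],[1,-0.031,0,0.0255,0,0,0],[1,-0.035,0,0.031,0,0,0],[1,-0.038,0,0.0365,0,0,0]]'
python3 - <<'E'
from rel import *
cur()
for a in (60,45,30,20,10,0): lev(a)
E
```

```text
clock: 10.05
ee_pos: [0.4486, -0.3006, 0.0537]
orientation: [-2.897, -0.028, -1.192]
ft_force: [1.8, -0.4, 2.4]
grip_width: 0.0004
grip_force: 1.4
t 10.05 tcp in carrier mm [-124.3    3.4   53.7] F [ 1.8 -0.4  2.4] w 0.4 gf 1.4 zaxis [ 0.704  0.001 -0.711]
60 [-0.125   0.0547] shift [ 0.0002  0.0004 -0.0012] turn [-0.0012  0.0049 -0.0014] deg 0.3 dist 0.001
45 [-0.1185  0.0432] shift [-0.0033  0.0004  0.0116] turn [-0.0012  0.0049 -0.0014] deg 0.3 dist 0.012
30 [-0.1127  0.0362] shift [-0.0041  0.0004  0.0206] turn [-0.0012  0.0049 -0.0014] deg 0.3 dist 0.021
20 [-0.1078  0.0322] shift [-0.0034  0.0004  0.0269] turn [-0.0012  0.0049 -0.0014] deg 0.3 dist 0.027
10 [-0.1021  0.0287] shift [-0.0018  0.0004  0.0334] turn [-0.0012  0.0049 -0.0014] deg 0.3 dist 0.033
0 [-0.0956  0.026 ] shift [0.0009 0.0004 0.0399] turn [-0.0012  0.0049 -0.0014] deg 0.3 dist 0.04
```

Contact holds at about 3 N with the lever near 60°. Continuing.

```bash
python3 -m creep '[[1,-0.002,0,0.006,0,0,0],[1,-0.0033,0,0.012,0,0,0],[1,-0.004,0,0.017,0,0,0],[1,-0.004,0,0.0215,0,0,0],[1,-0.0034,0,0.027,0,0,0]]'
python3 - <<'E'
from rel import *
cur()
for a in (20,10,0): lev(a)
lev(0,.003)
E
```

```text
clock: 10.55
ee_pos: [0.4649, -0.2998, 0.0314]
orientation: [-2.897, -0.027, -1.189]
ft_force: [-0.7, 0.2, 1.7]
grip_width: 0.0004
grip_force: 0.2
t 10.55 tcp in carrier mm [-108.     3.9   31.4] F [-0.7  0.2  1.7] w 0.4 gf 0.2 zaxis [ 0.703  0.002 -0.712]
20 [-0.1078  0.0322] shift [ 0.0007  0.0009 -0.0004] turn [-0.0019  0.0063 -0.0022] deg 0.4 dist 0.001
10 [-0.1021  0.0287] shift [0.0023 0.0009 0.0061] turn [-0.0019  0.0063 -0.0022] deg 0.4 dist 0.007
0 [-0.0956  0.026 ] shift [0.0051 0.0009 0.0126] turn [-0.0019  0.0063 -0.0022] deg 0.4 dist 0.014
0 [-0.0926  0.026 ] shift [0.0072 0.0009 0.0147] turn [-0.0019  0.0063 -0.0022] deg 0.4 dist 0.016
```

```bash
python3 -m creep '[[1,0.0015,0,0.004,0,0,0],[1,0.003,0,0.008,0,0,0],[1,0.005,0,0.0125,0,0,0],[1,0.0065,0,0.014,0,0,0],[1,0.0065,0,0.014,0,0,0]]'
python3 - <<'E'
from rel import *
cur(); lev(0); lev(0,.003)
E
```

```text
clock: 11.05
ee_pos: [0.479, -0.2995, 0.0261]
orientation: [-2.898, -0.027, -1.188]
ft_force: [-6.2, -0.7, 1.6]
grip_width: 0.0003
grip_force: 3.2
t 11.05 tcp in carrier mm [-93.9   3.8  26.1] F [-6.2 -0.7  1.6] w 0.3 gf 3.2 zaxis [ 0.702  0.002 -0.712]
0 [-0.0956  0.026 ] shift [-0.0013  0.0008 -0.0011] turn [-0.0015  0.0071 -0.002 ] deg 0.4 dist 0.002
0 [-0.0926  0.026 ] shift [0.0009 0.0008 0.001 ] turn [-0.0015  0.0071 -0.002 ] deg 0.4 dist 0.002
```

```bash
python3 -m creep '[[1,0.0014,0,0.0014,0,0,0],[1,0.0025,0,0.0025,0,0,0],[1,0.0025,0,0.0025,0,0,0],[1,0.0025,0,0.0025,0,0,0]]'
python3 - <<'E'
from rel import *
cur()
E
```

```text
clock: 11.45
ee_pos: [0.4808, -0.2994, 0.0258]
orientation: [-2.899, -0.025, -1.185]
ft_force: [-30.8, 2.0, 14.3]
grip_width: 0.0
grip_force: 18.4
t 11.45 tcp in carrier mm [-92.1   3.9  25.8] F [-30.8   2.   14.3] w 0.0 gf 18.4 zaxis [ 0.7    0.001 -0.714]
```

Firmly against the stop at 31 N. Backing off straight away from the lever (-x), then up, to inspect.

```bash
python3 -m creep '[[1,-0.008,0,-0.008,0,0,0],[1,-0.015,0,-0.025,0,0,0],[1,0.01,0,-0.07,0,0,0],[1,0.03,0,-0.11,0,0,0],[1,0.03,0,-0.11,0,0,0]]'
python3 - <<'E'
from rel import *
cur();p=imaging.snapshot("wrist");cur();W=cloud(p);cv2.imwrite("pics/w6.png",p["color"][100:400,120:520].repeat(2,0).repeat(2,1))
C=CR.inv().apply((W-O).reshape(-1,3)).reshape(W.shape)*1000
for u in (312,320,328): print(u,[(v,C[v,u].round().astype(int).tolist()) for v in range(180,330,4) if C[v,u,2]>5])
n,d=plane(reg(W,90,150,230,410));print(n,np.degrees(np.arctan2(n[2],-n[0])))
E
```

```text
clock: 11.95
ee_pos: [0.4268, -0.3028, 0.1306]
orientation: [-2.902, -0.03, -1.198]
ft_force: [-0.2, 0.2, -0.0]
grip_width: 0.0006
grip_force: 0.0
t 11.95 tcp in carrier mm [-146.2    1.6  130.6] F [-0.2  0.2 -0. ] w 0.6 gf 0.0 zaxis [ 0.705 -0.005 -0.709]
t 12.0 tcp in carrier mm [-146.1    2.4  128.1] F [ 0.3  0.1 -0.4] w 0.6 gf 0.0 zaxis [ 0.705 -0.003 -0.71 ]
312 [(180, [-60, 8, 116]), (184, [-64, 8, 117]), (188, [-67, 8, 117]), (192, [-70, 8, 117]), (196, [-73, 8, 116]), (200, [-73, 8, 112]), (204, [-73, 8, 107]), (208, [-72, 8, 102]), (212, [-76, 8, 103]), (216, [-79, 8, 102]), (220, [-89, 8, 114]), (224, [-91, 8, 112]), (228, [-91, 8, 107]), (232, [-90, 8, 101]), (236, [-72, 9, 63]), (240, [-71, 9, 56]), (244, [-84, 8, 73]), (248, [-88, 8, 74]), (252, [-90, 8, 73]), (256, [-87, 8, 60]), (260, [-88, 8, 54]), (264, [-88, 9, 47]), (268, [-88, 9, 38]), (272, [-88, 9, 31]), (276, [-88, 9, 23]), (280, [-90, 9, 20]), (288, [-141, 7, 136]), (292, [-145, 7, 140]), (296, [-148, 7, 142]), (300, [-150, 7, 145]), (304, [-153, 7, 148]), (308, [-156, 7, 151]), (312, [-158, 7, 154]), (316, [-
[... 1082 characters left out ...]
, 102]), (216, [-79, -3, 102]), (220, [-89, -2, 113]), (224, [-90, -2, 111]), (228, [-91, -2, 107]), (232, [-91, -2, 102]), (236, [-79, -3, 76]), (240, [-82, -3, 76]), (244, [-86, -3, 77]), (248, [-89, -3, 77]), (252, [-90, -3, 72]), (256, [-92, -3, 69]), (260, [-88, -4, 55]), (264, [-88, -4, 48]), (268, [-88, -4, 40]), (272, [-89, -4, 33]), (276, [-89, -5, 24]), (280, [-90, -5, 20]), (288, [-142, -1, 137]), (292, [-145, -1, 139]), (296, [-148, 0, 143]), (300, [-151, 0, 146]), (304, [-153, 0, 148]), (308, [-156, 0, 151]), (312, [-158, 0, 153]), (316, [-160, 0, 155]), (320, [-163, 0, 158]), (324, [-165, 0, 160]), (328, [-167, 0, 162])]
[-0.99998548 -0.00478102  0.00248754] 0.14252708166276612
```

View pics/w6.png

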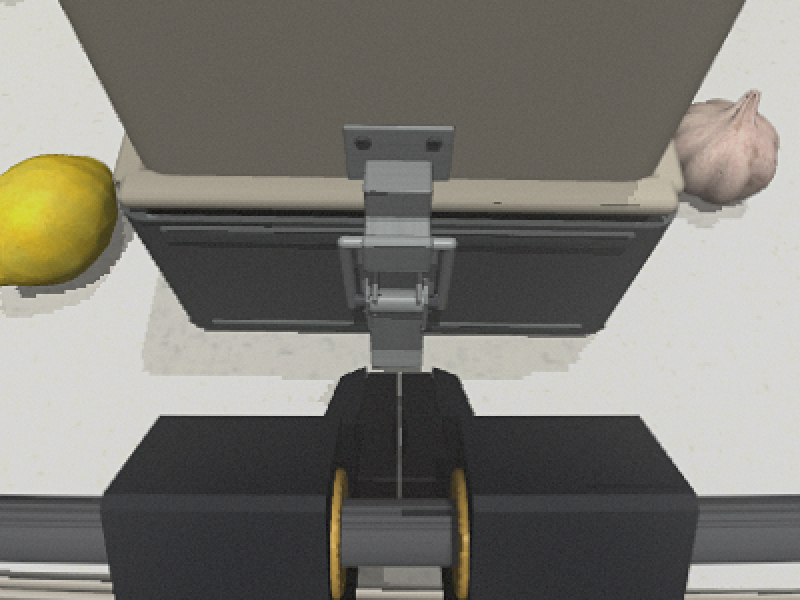

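The lever is vertical (x≈-88 from z 60 to 24). The loop is in the hook at crop (397,242), the cover reads 0.14° (0.0025 rad), and the hook has dropped about 4 mm. The robot is clear, so I'm handing in.

```bash
python3 -c "
from cell import job_done
print(job_done())"
```

```text
the job is handed in; nothing more can be done
None
```

The job is handed in at about 12 s. The cover is pulled tight (about 0.0025 rad), the cross-bar sits in the hook, the lever is flat down, and the arm is clear; no verdict was returned, so this rests on the last wrist picture.

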